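Make up a parcel of lab supplies to weight on a spring scale

ROBOT

A 6-joint arm with a two-finger parallel gripper is mounted at the origin on a cart in front of the work surface, level with it; the furniture and walls round the work are solid. World frame = base frame: x ahead of the robot, y to its left, z up, the work surface at z = 0. Lengths are in mm, angles in rad, forces in N, time in s.
With the tool pointing down it reaches from about 400 to 825 mm from the base axis. Payload 7 kg.
Tool frame: the origin (TCP) lies midway between the tips of the shut fingers; the grasp point (between the pads) lies 19 mm behind it; z points along the fingers, y is the direction in which the jaws open and shut (so a half turn about z gives the same grasp; the last joint's range is limited). The gripper opens to 88 mm and grips with 3 to 60 N. Pads are 19 mm wide; open, the fingers measure 130 mm over their backs; the gripper's body (78 mm by 193 mm) begins 47 mm behind the grasp point.
Start: joints at [-0.847, 0.359, 0.012, 0, -1.224, -0.288], TCP at [284.913, -611.898, 226.561] pointing down, gripper open.
Joint ranges: [-3.07, 3.07], [-1.43, 2.12], [-1.02, 1.25], [-3.03, 1.67], [-3.05, -0], [-3.03, 3.03]. Speed limits (rad/s): [2.39, 2.39, 3.01, 3.14, 3.14, 3.14].

INTERFACE

Orientations are given as a rotation vector (axis times angle).
In Python, from station import telemetry, eyes, ticket gives the robot as it stands.
- The arm moves only by the tool apply_moves, never from a script. Its argument "targets" is text: rows parted by semicolons, each of 6 numbers parted by spaces: the shift along the tool's x, y, z scaled (see below), then the turn, a rotation vector about the tool's x, y, z scaled (see below). In form: x y z wx wy wz; .... A call has exactly 10 rows; each row is the pose to reach, as a shift and turn from the pose commanded when the call began, along the tool's axes at that moment, turning the shorter way round; what a row does not reach only later rows make up. The controller multiplies each number of a shift by 0.15 m and each number of a turn by pi rad. A row lasts 1/8 s, in which the tool goes at most 62.5 mm and 10.7 degrees, less where a joint would pass 70% of its speed; a pose out of reach is approached as far as the arm can. A call with a number of a shift or a turn outside -1 to 1 is refused whole. A call with a gripper value outside its range is refused whole. "gripper" is the gripper command: -1 is fully open, 1 is shut, values between are in proportion, set as the call begins (left out, the last holds). The fingers move at their own pace and stop on an object; "squeeze" is the grip in N (left out, the last holds). Time passes only in rows, so rows that repeat a pose let the fingers close, or fill a call up. It gives the time, the measured TCP pose, the force and the opening at its end, in the units of the state.
- telemetry.state(): the state, without advancing time (a new reading comes with each control period).
- eyes.get_image(name): name is "side" or "top"; returns the picture (420x560x3 uint8, red, green, blue); there is no depth.
- eyes.camera_info(name): a dict with "fx", "fy", "cx", "cy" (pixels), "R" (3x3) and "t" (3): a world point X has camera coordinates R X + t. Camera axes: x right, y down, z forward; pixel columns grow to the right and rows downward; lengths in mm; the calibration is good to about 2 mm. A picture is of the moment at which its call begins. camera_info takes no time and is no camera call.
- ticket.hand_in(): hands the job in, once; it reports no verdict.
Trained networks look in the newest picture that a camera, given by its name, has taken for a name from the list of things; names that differ only in an ending like _2 or _b are one class to them, and where a whole thing is asked for, a point or a joint stands for the part that bears it (a point fixed in the world has none). Each returns a list of dicts, best first, with "score" (0 to 1); they miss things now and then, are a little off and sometimes report something else, mostly with a low value. They report only what shows in the picture. A call takes as long as a camera call. They do not tell look-alikes from the thing itself.
- eyes.masks_of(camera, query): "pixels" (420x560 bool, what is visible of it) and "centre" ([column, row] in pixels, amid what is visible of it).
The state is a dict: "time": time; "joint_pos": joint angles; "joint_vel": joint speeds; "joint_efforts": joint torques, N m; "tcp_pos": TCP position; "eef_rot": TCP orientation; "contact_force": force on the tool from outside, world axes, zero at the start; "wrist_torque": the same for the moment, N m; "width": finger opening in mm.
Only numpy, scipy, OpenCV 4.12 (cv2) and the standard library are available. Lean on these libraries where they do the work, as an engineer would, in place of code of your own. Each camera call takes 0.05 s, during which the arm holds its last target. There are 200 camera calls.

TASK

The white bottle on the pan of the spring scale is part of a parcel. Make the parcel up to weight: slide boxes forward off the loading shelf onto the pan, one at a time without lifting them, until the scale's needle comes to rest within the broad dark band on the dial. Every box must end up wholly on the pan or wholly on the shelf, the bottle stays standing on the pan where it is, and the cup and stapler nearby are left alone.

Things in the scene. Friction and masses are not known exactly. Their poses are not given: they have to be found in the camera images.
- scale: Fixed grey spring scale, 430 mm wide (y), 285 mm deep (x). Origin: at table level under the gap between loading shelf and pan, midway across. x axis: the push direction, from shelf to pan, away from the robot; y left, z up. Yaw -0.2 to 0.03 rad. Lengths called 'scale x, y, z' below are in this frame, in m
- shelf_top (a point): Centre of the top of the steel loading shelf in front of the pan: scale x from -0.141 to -0.002, y from -0.217 to 0.217, top at z = 0.080; no rim
- pan_floor (a point): Centre of the floor of the aluminium pan. Floor: scale x from 0.0045 to 0.1315 (back rim), y within +-0.211 (side rims); rims stand 12 mm above it, the side to the shelf is open. Floor at z = 0.082 when empty; it sinks level and straight down 3 mm per 200 g (stop at 26.5 mm), so boxes drop a step of up to about 20 mm from shelf to pan
- dial_face (a point): Centre of the round white dial, 132 mm across, behind the pan; it leans back 38 degrees and faces the robot. Ticks every 100 g, long ones every 200 g, from zero at the lower left (43 degrees from straight down) clockwise. The broad dark target band lies inside the ring of ticks, about 50 degrees wide
- needle (a joint): Angle of the dial needle, rad: 0 with the pan empty, growing clockwise as the robot sees it, 0.55 for each 200 g on the pan. The dark band runs from 2.915 to 3.795, its middle is 3.355 (1.22 kg). At the start it is 1.6 to 2.75 short of the middle. It settles within about 1 s of a change; a box only partly on the pan gives a false reading
- tip_box_1: Closed pipette-tip box, blue base, clear fixed lid; 78 x 116 x 68 mm high, about 400 g (within 5 %). Origin: centre of its underside. Its 116 mm side is its y axis, which at the start lies along the push direction within 0.06 rad. Stands on the shelf in one of three places side by side
- tip_box_2: Closed pipette-tip box, blue base, clear fixed lid; 78 x 116 x 68 mm high, about 400 g (within 5 %). Origin: centre of its underside. Its 116 mm side is its y axis, which at the start lies along the push direction within 0.06 rad. Stands on the shelf in one of three places side by side. Same as tip_box_1
- slide_box: Flat box of microscope slides, green base, clear fixed lid; 83 mm (its x, along the push direction at the start within 0.06 rad) x 91 x 32 mm high, about 200 g (within 5 %). Origin: centre of its underside. Stands on the shelf in one of the three places (scale y about -0.155, -0.045, 0.065; box centres at scale x about -0.066)
- bottle: White screw-cap reagent bottle, 62 mm across, 118 mm high, standing at the left end of the pan (scale y about 0.165); its weight is not known (220 to 640 g). Origin: centre of its underside
- cup: Lidded specimen cup, 64 mm across, 66 mm high, on the worktop to the right of the scale. Origin: centre of its underside. Bystander
- stapler: Stapler, 34 x 128 x 42 mm high, on the worktop to the left. Origin: centre of its underside. Bystander
Not all that is in view belongs to the job. What is shaped like the tip_box_1 but green is not meant.

How it is judged:
By the outcome, as a careful person would: the job done as asked, in the order asked, and still so for the second after the job is handed in, with the robot touching nothing.
It also fails if it takes over 67 s, if anything falls off the work surface, if the arm or the gripper's body presses on something with over 40 N, if the wrist force passes 120 N, or if a joint passes its speed limit or range.

## Working session

There is one attempt and no reset: what is moved stays moved. The work goes in short steps, Python scripts to look and compute and a tool call to move; the robot and the scene stay as the last step left them, time stands still between calls to the robot, and variables do not carry over. Pictures are saved under pics/ and viewed, about 8 in all and at most 12, crops included, and the job is handed in when it is done.

Besides the shell and the picture viewer there is one more tool, called after "Request:" as name(argument=value, ...) on one line, values as JSON. apply_moves: Moves the arm, as the interface text tells. Its arguments: {"type":"object","properties":{"targets":{"type":"string"},"gripper":{"type":"number"},"squeeze":{"type":"number"}},"required":["targets"]}

```bash
mkdir -p pics; python3 - <<'E'
from station import telemetry, eyes
import cv2
print(telemetry.state())
for n in ("side","top"):
    im=eyes.get_image(n); cv2.imwrite(f"pics/{n}0.png",im[:,:,::-1]); print(n,eyes.camera_info(n))
a=cv2.imread("pics/side0.png");b=cv2.imread("pics/top0.png")
cv2.imwrite("pics/both.png",cv2.resize(cv2.vconcat([a,b]),None,fx=.71,fy=.71))
E
```

```text
{'time': 0.0, 'joint_pos': array([-8.46898410e-01,  3.59374170e-01,  1.10702585e-02, -4.12473133e-04,
       -1.22411888e+00, -2.88105326e-01]), 'joint_vel': array([-0.00081524, -0.00119874,  0.00014318, -0.00116998,  0.00061021,
        0.00221309]), 'joint_efforts': array([-1.94136970e-03, -5.82721639e+01,  2.93046427e+01,  6.99693784e+00,
        6.68291192e-03, -1.76779972e-04]), 'tcp_pos': array([ 284.72099237, -611.45792774,  225.62465597]), 'eef_rot': array([ 6.78824680e-01, -3.06691596e+00, -2.52959736e-03]), 'contact_force': array([0.43939117, 0.68887733, 0.33480458]), 'wrist_torque': array([ 0.01322981, -0.04270005,  0.03789135]), 'width': 87.41098345618677}
side {'fx': 477.1603309582859, 'fy': 477.1603309582859, 'cx': 280.98315591420044, 'cy': 205.40182537590664, 'R': array([[-0.88063744, -0.47359699, -0.01354991],
       [-0.25277803,  0.49383626, -0.83200302],
       [ 0.40072556, -0.72926789, -0.55460561]]), 't': array([ 553.43069261,  245.8218101 , 1271.63921827])}
top {'fx': 492.2003679252741, 'fy': 492.2003679252741, 'cx': 283.454391087604, 'cy': 204.0518498812824, 'R': array([[ 2.34242992e-02, -9.99725119e-01,  9.94031855e-04],
       [-9.83673845e-01, -2.32256451e-02, -1.78455418e-01],
       [ 1.78429451e-01,  3.20238996e-03, -9.83947496e-01]]), 't': array([  45.86830509,  620.94729639, 1642.40587189])}
```

View pics/side0.png

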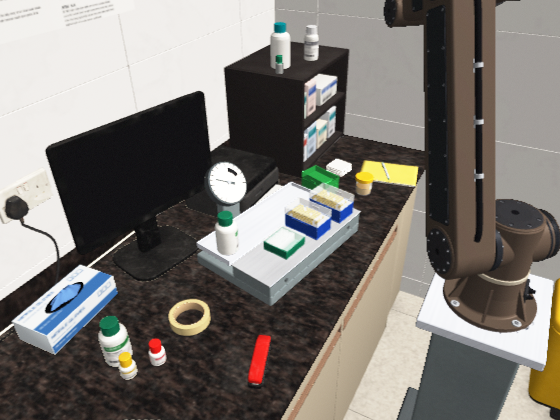

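View pics/top0.png

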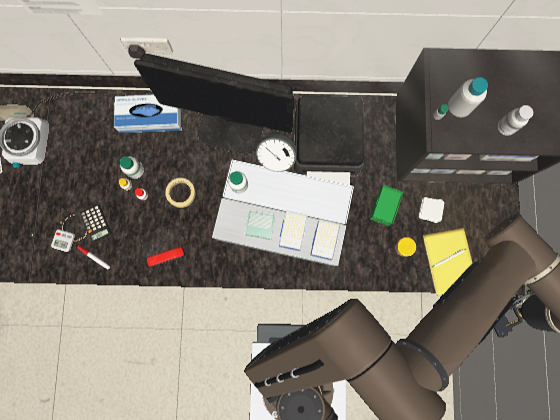

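The top view shows the slide box at (260,223) and tip boxes at (293,231) and (326,239) on the shelf. The bottle is at (237,181) and the dial at (276,153). Possible mix-ups are the green look-alike box at (387,205), which is off the scale, and the other white bottles at (131,165), (466,97) and (516,120). I'll take the two blue-based boxes and the slide box on the shelf, and check them in a close crop.

```bash
cat > h.py <<'E'
import numpy as np, cv2
from station import telemetry, eyes
def ray(n,u,v,z):
    c=eyes.camera_info(n); R=np.array(c["R"]);t=np.array(c["t"])
    d=R.T@np.array([(u-c["cx"])/c["fx"],(v-c["cy"])/c["fy"],1]); o=-R.T@t
    return o+d*(z-o[2])/d[2]
def proj(n,X):
    c=eyes.camera_info(n); p=(np.array(c["R"])@np.atleast_2d(X).T).T+np.array(c["t"])
    return np.c_[c["fx"]*p[:,0]/p[:,2]+c["cx"],c["fy"]*p[:,1]/p[:,2]+c["cy"]]
E
python3 - <<'E'
from h import *
a=cv2.imread("pics/top0.png")[125:270,205:365]; b=cv2.imread("pics/side0.png")[155:210,200:255]
a=cv2.resize(a,None,fx=3.7,fy=3.7,interpolation=cv2.INTER_CUBIC)
b=cv2.resize(b,(200,200),interpolation=cv2.INTER_CUBIC)
o=np.zeros((a.shape[0],a.shape[1]+200,3),np.uint8);o[:,:a.shape[1]]=a;o[:200,a.shape[1]:]=b
cv2.imwrite("pics/crop.png",o); print(o.shape)
for q in ("shelf_top","tip_box_1","slide_box","pan_floor","bottle","dial_face","needle","scale"):
    eyes.get_image("top")
    for r in eyes.masks_of("top",q)[:4]:
        m=r["pixels"].astype(np.uint8); rc=cv2.minAreaRect(cv2.findNonZero(m)) if m.any() else None
        print(q,round(r["score"],2),np.round(r["centre"],1),m.sum(),np.round(cv2.boxPoints(rc),1).tolist())
E
```

```text
(536, 792, 3)
shelf_top 0.9 [278.1 203.4] 8814 [[210.8000030517578, 239.1999969482422], [236.39999389648438, 124.80000305175781], [362.70001220703125, 153.0], [337.1000061035156, 267.3999938964844]]
tip_box_1 0.65 [290.5 232.6] 835 [[277.1000061035156, 246.39999389648438], [284.3999938964844, 209.89999389648438], [307.8999938964844, 214.60000610351562], [300.6000061035156, 251.10000610351562]]
slide_box 0.7 [255.8 223.3] 708 [[242.89999389648438, 234.89999389648438], [246.8000030517578, 210.0], [275.3999938964844, 214.5], [271.5, 239.39999389648438]]
pan_floor 0.96 [291.1 192.1] 4546 [[221.6999969482422, 197.5], [230.1999969482422, 158.60000610351562], [354.20001220703125, 185.60000610351562], [345.70001220703125, 224.39999389648438]]
bottle 0.89 [239.1 182.8] 317 [[225.39999389648438, 176.8000030517578], [241.0, 169.0], [250.60000610351562, 188.1999969482422], [235.0, 196.0]]
bottle 0.2 [164.7 259. ] 335 [[146.3000030517578, 257.8999938964844], [181.39999389648438, 246.1999969482422], [184.60000610351562, 255.8000030517578], [149.5, 267.5]]
dial_face 0.75 [274.4 152.6] 1206 [[250.1999969482422, 159.60000610351562], [266.3999938964844, 127.19999694824219], [302.0, 145.0], [285.79998779296875, 177.39999389648438]]
needle 0.39 [324.5 240. ] 856 [[309.0, 255.6999969482422], [317.1000061035156, 219.10000610351562], [340.29998779296875, 224.3000030517578], [332.20001220703125, 260.79998779296875]]
scale 0.73 [279.5 202.3] 8909 [[211.1999969482422, 238.6999969482422], [237.8000030517578, 124.69999694824219], [363.6000061035156, 154.0], [337.0, 268.0]]
```

View pics/crop.png

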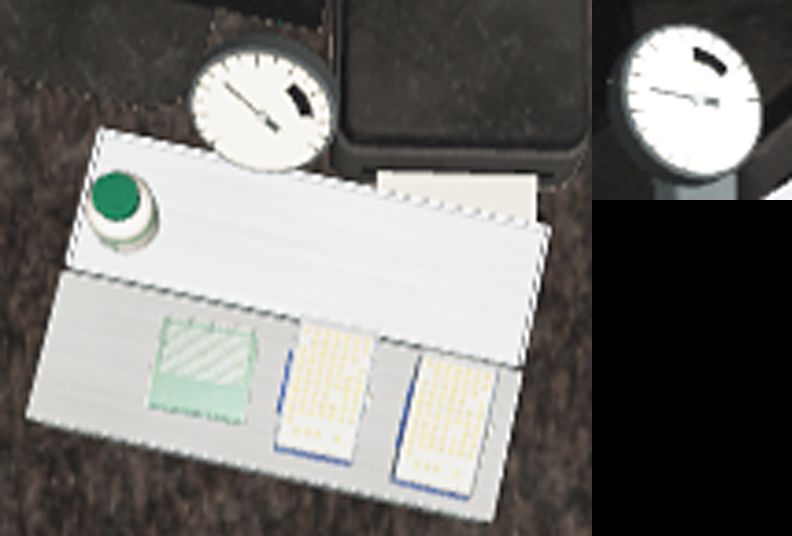

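```bash
cat >> h.py <<'E'
W=lambda u,v,z=80: ray("top",205+u/3.7,125+v/3.7,z)
def frame():
    fl,fr,gl,gr=[W(*p) for p in ((26,418),(493,522),(63,270),(522,369))]
    y=(fl-fr)+(gl-gr); yaw=np.arctan2(-y[0],y[1])
    ex=np.array([np.cos(yaw),np.sin(yaw),0]);ey=np.array([-ex[1],ex[0],0])
    o=(fl+fr+gl+gr)/4+ex*71.5; o[2]=0
    return o,ex,ey,yaw,(fl,fr,gl,gr)
E
python3 - <<'E'
from h import *
o,ex,ey,yaw,P=frame(); S=lambda p:np.round([(p-o)@ex,(p-o)@ey,p[2]],1)
print("o",o,yaw,[S(p) for p in P])
for nm,pts,z in (("slide",((168,318),(258,332),(246,422),(150,408)),112-12),("tipL",((302,322),(378,334),(350,462),(277,448)),148),("tipR",((421,357),(497,370),(468,496),(395,482)),148)):
    q=[W(*p,z) for p in pts]; print(nm,[S(p) for p in q],S(np.mean(q,0)))
print("bottle",S(W(115,195,200-5)))
# dial
im=cv2.imread("pics/top0.png")
c=np.array(W(262,112,0)); 
for lean in (38,52):
  best=None
  for zc in range(120,200,10):
    c=W(264,113,zc); a=np.radians(lean); up=ex*np.sin(a)+np.array([0,0,np.cos(a)]); rt=-ey; n=np.cross(rt,up)
    def ang(p):
        d0=W(*p,0)-W(*p,500); b=W(*p,0); t=((c-b)@n)/(d0@n); x=b+t*d0-c
        return np.round((np.arctan2(-x@rt,-x@up)-np.radians(43))%(2*np.pi),3),round(np.linalg.norm(x))
    print(lean,zc,S(c),"needle",ang((225,82)),"tail",ang((277,127)),"band",ang((293,88)),ang((308,115)))
E
```

```text
o [591.36910444  58.34112988   0.        ] -0.19342896424010372 [array([-141.6,  215.9,   80. ]), array([-142.4, -216.4,   80. ]), array([ -1.4, 215.5,  80. ]), array([  -0.6, -215.1,   80. ])]
slide [array([-27.2, 108.9, 100. ]), array([-22.2,  26.5, 100. ]), array([-104.2,   19.2,  100. ]), array([-110.4,  106.1,  100. ])] [-66.   65.2 100. ]
tipL [array([-12.5, -11.7, 148. ]), array([ -8.5, -79.1, 148. ]), array([-123.6,  -78.6,  148. ]), array([-125.3,  -14.2,  148. ])] [-67.5 -45.9 148. ]
tipR [array([ -20.4, -120.1,  148. ]), array([ -17.3, -187.3,  148. ]), array([-130.3, -184.3,  148. ]), array([-132.1, -120.3,  148. ])] [ -75. -153.  148.]
bottle [ 53.7 168.4 195. ]
38 120 [173.5  64.3 120. ] needle (np.float64(1.385), 47) tail (np.float64(4.698), 19) band (np.float64(2.974), 41) (np.float64(3.761), 41)
38 130 [170.7  63.6 130. ] needle (np.float64(1.385), 46) tail (np.float64(4.698), 18) band (np.float64(2.974), 41) (np.float64(3.761), 41)
38 140 [168.   62.8 140. ] needle (np.float64(1.385), 46) tail (np.float64(4.698), 18) band (np.float64(2.974), 40) (np.float64(3.761), 
[... 1123 characters left out ...]

52 150 [165.2  62.1 150. ] needle (np.float64(1.319), 45) tail (np.float64(4.621), 17) band (np.float64(3.025), 36) (np.float64(3.786), 40)
52 160 [162.5  61.3 160. ] needle (np.float64(1.319), 44) tail (np.float64(4.621), 17) band (np.float64(3.025), 36) (np.float64(3.786), 39)
52 170 [159.7  60.6 170. ] needle (np.float64(1.319), 44) tail (np.float64(4.621), 17) band (np.float64(3.025), 36) (np.float64(3.786), 39)
52 180 [157.   59.9 180. ] needle (np.float64(1.319), 44) tail (np.float64(4.621), 17) band (np.float64(3.025), 36) (np.float64(3.786), 39)
52 190 [154.2  59.1 190. ] needle (np.float64(1.319), 43) tail (np.float64(4.621), 17) band (np.float64(3.025), 35) (np.float64(3.786), 39)
```

Scale fit agrees with the given sizes: yaw -0.193, shelf edges within 2 mm. The needle reads about 1.4–1.55 rad (~0.53 kg), so it needs one tip box first, then a re-read. I choose the middle tip box, crop (325,390), which has a blue base. First I swing over behind it.

Request:
apply_moves(targets="-0.2 0.25 0 0 0 0;-0.4 0.5 0 0 0 0;-0.6 0.75 0 0 0 0;-0.69 0.9 0 0 0 0;-0.69 0.95 0 0 0 0;-0.69 0.95 0 0 0 0;-0.69 0.95 0 0 0 0;-0.69 0.95 0 0 0 0;-0.69 0.95 0 0 0 0;-0.69 0.95 0 0 0 0", gripper=0.2)

```text
time: 2.15
tcp_pos: [318.5, -439.3, 226.4]
eef_rot: [0.678, -3.067, -0.0]
contact_force: [0.3, 0.1, -0.2]
width: 35.1
```

Request:
apply_moves(targets="-0.2 0.25 0 0 0 0;-0.4 0.5 0 0 0 0;-0.6 0.75 0 0 0 0;-0.69 0.9 0 0 0 0;-0.69 0.95 0 0 0 0;-0.69 0.95 0 0 0 0;-0.69 0.95 0 0 0 0;-0.69 0.95 0 0 0 0;-0.69 0.95 0 0 0 0;-0.69 0.95 0 0 0 0")

```text
time: 3.4
tcp_pos: [352.2, -266.4, 226.4]
eef_rot: [0.678, -3.067, -0.0]
contact_force: [1.1, -0.1, -0.1]
width: 35.1
```

Request:
apply_moves(targets="-0.2 0.25 0 0 0 0;-0.4 0.5 0 0 0 0;-0.6 0.75 0 0 0 0.05;-0.69 0.9 0 0 0 0.1;-0.69 0.95 0 0 0 0.15;-0.69 0.95 0 0 0 0.2;-0.69 0.95 0 0 0 0.2;-0.69 0.95 0 0 0 0.2;-0.69 0.95 0 0 0 0.2;-0.69 0.95 0 0 0 0.2")

```text
time: 4.65
tcp_pos: [385.9, -93.4, 226.6]
eef_rot: [-0.301, -3.127, 0.0]
contact_force: [0.8, -0.6, -0.4]
width: 34.8
```

```bash
cat >> h.py <<'E'
from scipy.spatial.transform import Rotation as Ro
def go(x,y,z):
    "print scaled shift/turn from present pose to scale (x,y,z), tool y along scale y"
    s=telemetry.state(); o,ex,ey,yaw,_=frame(); R=Ro.from_rotvec(s["eef_rot"]).as_matrix(); p=s["tcp_pos"]
    T=np.c_[-ex,ey,[0,0,-1]]; g=o+x*ex+y*ey+np.array([0,0,z])
    print("t",round(s["time"],2),"scale pos",np.round([(p-o)@ex,(p-o)@ey,p[2]],1),"F",np.round(s["contact_force"],1),"w",round(s["width"],1),"j",np.round(s["joint_pos"],2))
    print("shift",np.round(R.T@(g-p)/150,3),"turn",np.round(Ro.from_matrix(R.T@T).as_rotvec()/np.pi,4))
E
python3 -c "
from h import *
go(-155,-46,226)"
```

```text
t 4.65 scale pos [-172.4 -188.4  226.6] F [ 0.8 -0.6 -0.4] w 34.8 j [ 0.27 -0.12 -0.55 -0.   -1.15 -2.03]
shift [-0.118  0.949  0.004] turn [-0.     -0.      0.0005]
```

I'm already nearly behind the right-hand tip box, which is an equal choice, so I'll take that one first and descend behind it.

Request:
apply_moves(targets="0 0.12 0 0 0 0;-0.06 0.24 0 0 0 0;-0.06 0.24 0.2 0 0 0;-0.06 0.24 0.4 0 0 0;-0.06 0.24 0.6 0 0 0;-0.06 0.24 0.75 0 0 0;-0.06 0.24 0.84 0 0 0;-0.06 0.24 0.84 0 0 0;-0.06 0.24 0.84 0 0 0;-0.06 0.24 0.84 0 0 0")

```text
time: 5.9
tcp_pos: [402.3, -59.4, 101.2]
eef_rot: [0.301, 3.126, 0.001]
contact_force: [0.0, -0.1, -1.3]
width: 34.8
```

```bash
python3 -c "
from h import *
go(-1,-153,100)
cv2.imwrite('pics/a.png',cv2.resize(cv2.hconcat([eyes.get_image('side')[150:310,180:400,::-1],eyes.get_image('top')[125:285,200:400,::-1]]),None,fx=1.9,fy=1.9))"
```

```text
t 5.9 scale pos [-162.9 -151.9  101.2] F [ 0.  -0.1 -1.3] w 34.8 j [ 0.34  0.04 -0.73  0.   -0.81 -2.11]
shift [-1.08  -0.008  0.009] turn [0.0002 0.0004 0.0004]
```

View pics/a.png

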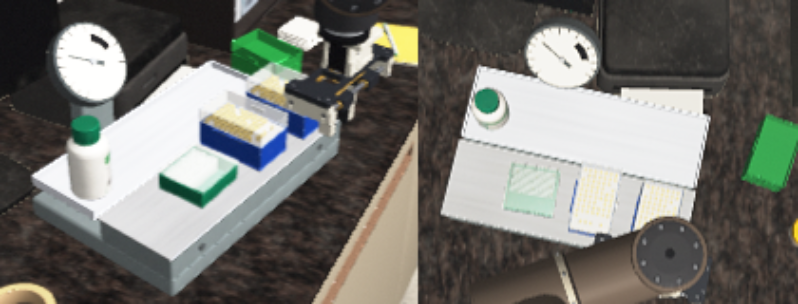

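The fingers are behind the right tip box (side crop (320,110)) with the gripper body clear of the lids. Now I'll push.

Request:
apply_moves(targets="-0.08 0 0 0 0 0;-0.15 0 0 0 0 0;-0.22 0 0 0 0 0;-0.29 0 0 0 0 0;-0.36 0 0 0 0 0;-0.43 0 0 0 0 0;-0.5 0 0 0 0 0;-0.57 0 0 0 0 0;-0.64 0 0 0 0 0;-0.7 0 0 0 0 0")

```text
time: 7.25
tcp_pos: [505.3, -79.9, 100.6]
eef_rot: [-0.302, -3.127, 0.0]
contact_force: [-3.2, 1.0, 3.8]
width: 35.0
```

```bash
python3 -c "
from h import *
go(-1,-153,100)
cv2.imwrite('pics/b.png',cv2.resize(cv2.hconcat([eyes.get_image('side')[150:310,180:400,::-1],eyes.get_image('top')[125:285,200:400,::-1]]),None,fx=1.9,fy=1.9))"
```

```text
t 7.25 scale pos [ -57.9 -152.2  100.6] F [-3.2  1.   3.8] w 35.0 j [ 0.23  0.21 -0.51  0.   -0.84 -1.99]
shift [-0.379 -0.005  0.004] turn [-0.     -0.      0.0003]
```

View pics/b.png

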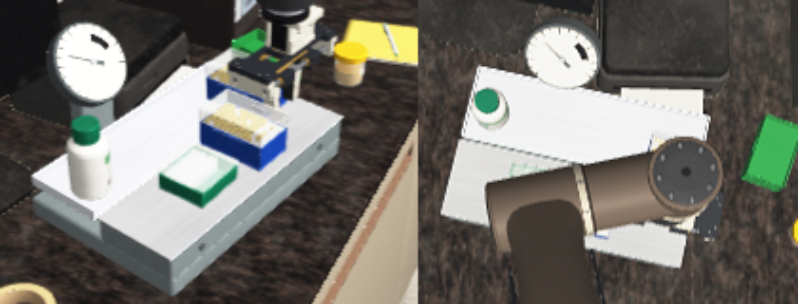

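It's sliding well with about 3 N. I'll finish the push slowly.

Request:
apply_moves(targets="-0.06 0 0 0 0 0;-0.12 0 0 0 0 0;-0.18 0 0 0 0 0;-0.23 0 0 0 0 0;-0.27 0 0 0 0 0;-0.31 0 0 0 0 0;-0.34 0 0 0 0 0;-0.365 0 0 0 0 0;-0.385 0 0 0 0 0;-0.385 0 0 0 0 0")

```text
time: 8.6
tcp_pos: [562.0, -90.9, 100.8]
eef_rot: [0.302, 3.126, 0.0]
contact_force: [-0.8, 0.2, 0.2]
width: 34.8
```

```bash
python3 -c "
from h import *
go(0,-153,100)
cv2.imwrite('pics/c.png',cv2.resize(cv2.hconcat([eyes.get_image('side')[150:310,180:400,::-1],eyes.get_image('top')[125:285,200:400,::-1]]),None,fx=1.9,fy=1.9))"
```

```text
t 8.6 scale pos [  -0.2 -152.1  100.8] F [-0.8  0.2  0.2] w 34.8 j [ 0.18  0.3  -0.39  0.   -0.88 -1.95]
shift [-0.001 -0.006  0.005] turn [0.     0.0003 0.0003]
```

View pics/c.png

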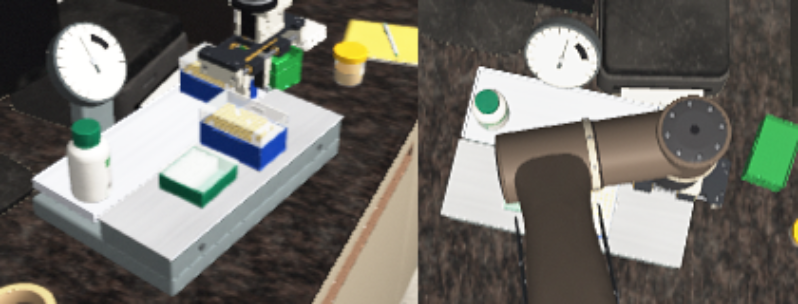

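The box has dropped into the pan and the needle has risen. I'll back off, lift, and re-read the dial precisely by rectifying it.

Request:
apply_moves(targets="0.1 0 0 0 0 0;0.25 0 0 0 0 0;0.4 0 0 0 0 0;0.55 0 -0.1 0 0 0;0.7 0 -0.3 0 0 0;0.85 0 -0.5 0 0 0;1 0 -0.7 0 0 0;1 0 -0.84 0 0 0;1 0 -0.84 0 0 0;1 0 -0.84 0 0 0")

```text
time: 9.95
tcp_pos: [413.5, -62.1, 226.1]
eef_rot: [-0.302, -3.127, -0.001]
contact_force: [-0.5, 0.3, 0.4]
width: 34.7
```

```bash
cat >> h.py <<'E'
def dial(n,im,k=2.4,c0=(162,62.0,160)):
    "rectify dial seen by camera n: 200x200, up = dial up"
    o,ex,ey,yaw,_=frame(); a=np.radians(38); up=ex*np.sin(a)+np.array([0,0,np.cos(a)]); rt=-ey
    C=o+c0[0]*ex+c0[1]*ey+np.array([0,0,c0[2]])
    w=[C+66*(sx*rt+sy*up) for sx,sy in ((-1,1),(1,1),(1,-1),(-1,-1))]
    H=cv2.getPerspectiveTransform(proj(n,w).astype(np.float32),np.float32([[40,40],[260,40],[260,260],[40,260]]))
    return cv2.warpPerspective(im,H,(300,300),flags=cv2.INTER_CUBIC)
E
python3 - <<'E'
from h import *
go(-160,-46,226)
t=eyes.get_image('top')[:,:,::-1].copy();s=eyes.get_image('side')[:,:,::-1].copy()
cv2.imwrite("pics/t2.png",t);cv2.imwrite("pics/s2.png",s)
a=cv2.imread("pics/top0.png")
r=cv2.hconcat([dial("top",a),dial("top",t)])
q=cv2.resize(t[125:270,205:365],(331,300),interpolation=cv2.INTER_CUBIC); q2=cv2.resize(s[150:300,190:325],(269,300),interpolation=cv2.INTER_CUBIC)
cv2.imwrite("pics/d.png",cv2.vconcat([r,cv2.hconcat([q,q2])]))
E
```

```text
t 9.95 scale pos [-151.4 -152.4  226.1] F [-0.5  0.3  0.4] w 34.7 j [ 0.33 -0.08 -0.51 -0.   -1.14 -2.09]
shift [0.057 0.709 0.001] turn [ 0.0001 -0.      0.0003]
```

View pics/d.png

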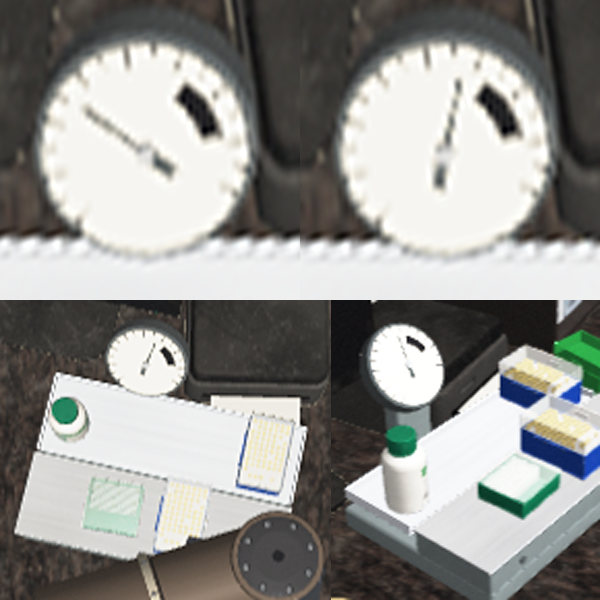

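Readings: the needle was at 1.47 before and is 2.60 now, so the box added 1.14 rad, and it lies square in the pan. The slide box (+0.55) should give about 3.15, well inside the 2.915–3.795 band. A second tip box would give about 3.70, close to the edge, so I'll use the slide box. The gripper body would hit the bottle in this orientation, so I'll turn it 90° with the fingers shut.

Request:
apply_moves(targets="0 0.12 0 0 0 -0.055;0 0.24 0 0 0 -0.11;0 0.36 0 0 0 -0.165;0 0.48 0 0 0 -0.22;0 0.6 0 0 0 -0.275;0 0.72 0 0 0 -0.33;0 0.84 0 0 0 -0.385;0 0.92 0 0 0 -0.44;0 0.96 0 0 0 -0.5;0 0.96 0 0 0 -0.5", gripper=1)

```text
time: 11.3
tcp_pos: [441.5, 79.3, 225.6]
eef_rot: [1.995, -2.424, -0.0]
contact_force: [-0.3, -1.1, 0.3]
width: 0.8
```

```bash
sed -i 's/T=np.c_\[-ex,ey,\[0,0,-1\]\]/T=np.c_[ey,ex,[0,0,-1]]/' h.py; python3 - <<'E'
from h import *
go(-152,65,226)
eyes.get_image("top"); o,ex,ey,yaw,_=frame()
for r in eyes.masks_of("top","slide_box")[:1]:
    m=r["pixels"].astype(np.uint8); w=[ray("top",u,v,100) for u,v in cv2.boxPoints(cv2.minAreaRect(cv2.findNonZero(m)))]
    print(r["score"],m.sum(),[np.round([(p-o)@ex,(p-o)@ey]) for p in w])
E
```

```text
t 11.3 scale pos [-151.1   -8.3  225.6] F [-0.3 -1.1  0.3] w 0.8 j [ 0.62 -0.02 -0.46 -0.   -1.13 -0.81]
shift [-0.488  0.006 -0.003] turn [ 7.e-04  7.e-04 -1.e+00]
0.76 223 [array([-77., 144.]), array([ -3., 107.]), array([-26.,  64.]), array([-99., 102.])]
```

Request:
apply_moves(targets="-0.2 0 0 0 0 0;-0.4 0 0 0 0 0;-0.49 0 0 0 0 0;-0.49 0 0.2 0 0 0;-0.49 0 0.4 0 0 0;-0.49 0 0.6 0 0 0;-0.49 0 0.75 0 0 0;-0.49 0 0.86 0 0 0;-0.49 0 0.92 0 0 0;-0.49 0 0.92 0 0 0")

```text
time: 12.65
tcp_pos: [455.6, 150.9, 88.2]
eef_rot: [1.996, -2.425, 0.0]
contact_force: [-0.8, -0.7, -0.2]
width: 0.4
```

```bash
sed -i 's/T=np.c_\[ey,ex/T=np.c_[-ey,-ex/' h.py; python3 - <<'E'
from h import *
go(0,65,87)
cv2.imwrite('pics/e.png',cv2.resize(cv2.hconcat([eyes.get_image('side')[150:310,180:400,::-1],eyes.get_image('top')[125:285,200:400,::-1]]),None,fx=1.9,fy=1.9))
E
```

```text
t 12.65 scale pos [-151.1   64.7   88.2] F [-0.8 -0.7 -0.2] w 0.4 j [ 0.73  0.18 -0.59  0.   -0.8  -0.92]
shift [-0.002 -1.007  0.007] turn [ 0.0002 -0.0003 -0.0001]
```

View pics/e.png

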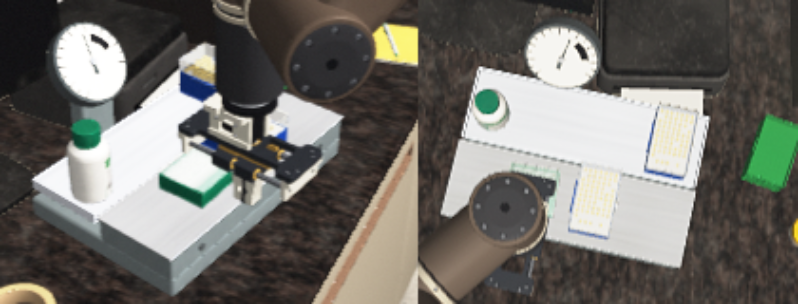

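The shut fingers sit behind the slide box (side crop (245,195)), with the body's long axis along the push direction and clear of the bottle. Pushing now.

Request:
apply_moves(targets="0 -0.07 0 0 0 0;0 -0.14 0 0 0 0;0 -0.21 0 0 0 0;0 -0.28 0 0 0 0;0 -0.35 0 0 0 0;0 -0.42 0 0 0 0;0 -0.48 0 0 0 0;0 -0.54 0 0 0 0;0 -0.6 0 0 0 0;0 -0.65 0 0 0 0")

```text
time: 14.0
tcp_pos: [552.0, 132.6, 88.5]
eef_rot: [1.998, -2.425, -0.0]
contact_force: [-2.3, 0.0, 1.4]
width: 0.7
```

```bash
python3 - <<'E'
from h import *
go(0,65,87)
cv2.imwrite('pics/f.png',cv2.resize(cv2.hconcat([eyes.get_image('side')[150:310,180:400,::-1],eyes.get_image('top')[125:285,200:400,::-1]]),None,fx=1.9,fy=1.9))
E
```

```text
t 14.0 scale pos [-52.9  65.3  88.5] F [-2.3  0.   1.4] w 0.7 j [ 0.58  0.31 -0.4   0.   -0.85 -0.77]
shift [ 0.002 -0.353  0.01 ] turn [ 0.     -0.      0.0003]
```

View pics/f.png

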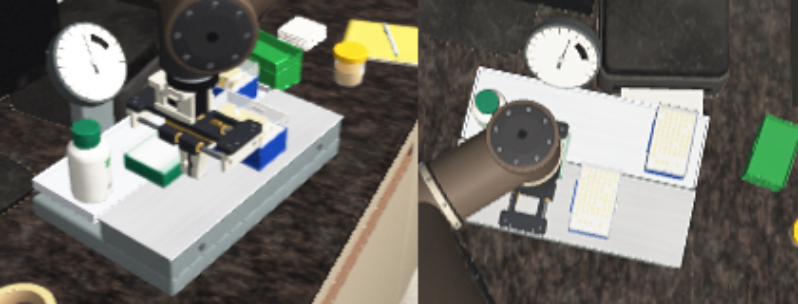

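The slide box is straddling the edge and still straight. I'll finish slowly.

Request:
apply_moves(targets="0 -0.05 0 0 0 0;0 -0.1 0 0 0 0;0 -0.15 0 0 0 0;0 -0.2 0 0 0 0;0 -0.24 0 0 0 0;0 -0.28 0 0 0 0;0 -0.31 0 0 0 0;0 -0.34 0 0 0 0;0 -0.36 0 0 0 0;0 -0.36 0 0 0 0")

```text
time: 15.35
tcp_pos: [604.9, 122.4, 88.7]
eef_rot: [-1.997, 2.424, -0.0]
contact_force: [0.3, 0.4, 0.7]
width: 0.4
```

Request:
apply_moves(targets="0 0.1 0 0 0 0;0 0.25 0 0 0 0;0 0.4 0 0 0 0;0 0.55 0 0 0 0;0 0.7 -0.1 0 0 0;0 0.85 -0.3 0 0 0;0 0.95 -0.5 0 0 0;0 0.95 -0.7 0 0 0;0 0.95 -0.9 0 0 0;0 0.95 -0.95 0 0 0")

```text
time: 16.6
tcp_pos: [464.7, 150.2, 233.3]
eef_rot: [-1.996, 2.421, -0.0]
contact_force: [0.3, 1.1, 0.2]
width: 0.5
```

Request:
apply_moves(targets="0.2 0 0 0 0 0;0.4 0 0 0 0 0;0.6 0 0 0 0 0;0.8 0 0 0 0 0;1 0 0 0 0 0;1 0 0 0 0 0;1 0 0 0 0 0;1 0 0 0 0 0;1 0 0 0 0 0;1 0 0 0 0 0")

```text
time: 17.85
tcp_pos: [436.0, 2.8, 231.0]
eef_rot: [1.998, -2.424, -0.0]
contact_force: [-0.0, 0.1, -0.7]
width: 0.6
```

```bash
python3 - <<'E'
from h import *
go(-150,-80,226)
t=eyes.get_image('top')[:,:,::-1].copy();s=eyes.get_image('side')[:,:,::-1].copy()
cv2.imwrite("pics/t3.png",t)
q=cv2.resize(t[125:270,205:365],(497,450),interpolation=cv2.INTER_CUBIC); q2=cv2.resize(s[150:290,190:325],(289,300),interpolation=cv2.INTER_CUBIC)
o=np.zeros((600,797,3),np.uint8); o[:450,:497]=q; o[:300,497:797]=dial("top",t); o[300:600,497:786]=q2
cv2.imwrite("pics/g.png",o)
E
```

```text
t 17.85 scale pos [-141.8  -84.4  231. ] F [-0.   0.1 -0.7] w 0.6 j [ 0.46 -0.05 -0.48 -0.   -1.15 -0.65]
shift [-0.029  0.054  0.033] turn [ 0.0001 -0.      0.0005]
```

View pics/g.png

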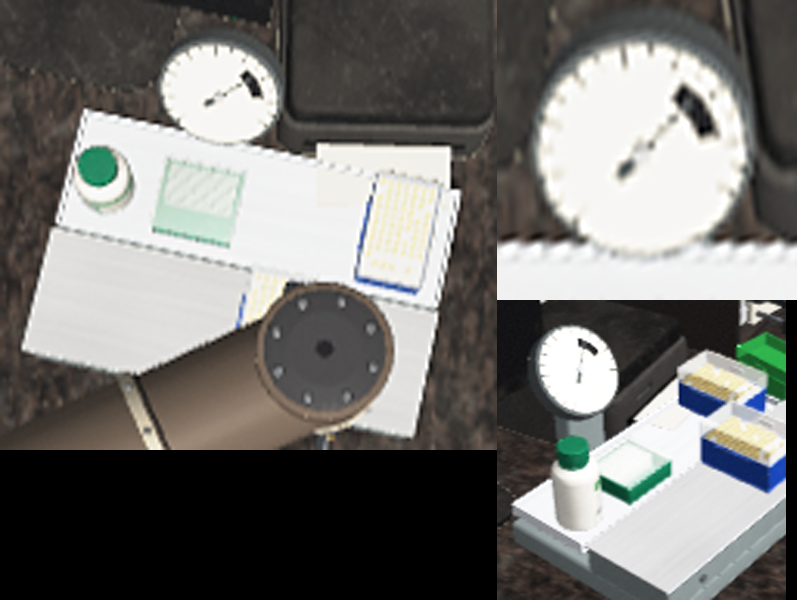

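The needle points into the dark band (~3.17 rad). The slide box, tip box and bottle are on the pan, and the middle tip box has stayed on the shelf. I'll check the rear-edge clearances numerically, then hand in.

```bash
python3 - <<'E'
from h import *
from station import ticket
o,ex,ey,yaw,_=frame(); S=lambda p:np.round([(p-o)@ex,(p-o)@ey],1)
k=450/145
f=lambda u,v,z:S(ray("top",205+u/k,125+v/k,z))
print("tip rear z64/z80",[f(u,v,z) for z in (64,80) for u,v in ((357,283),(417,294))])
print("slide rear z65/80",[f(u,v,z) for z in (65,80) for u,v in ((152,232),(230,247))])
t=eyes.get_image("top"); a=cv2.imread("pics/t3.png")[:,:,::-1]
print("dial change",np.abs(t[135:172,255:298].astype(int)-a[135:172,255:298]).mean(), "F",telemetry.state()["contact_force"].round(1))
E
```

```text
tip rear z64/z80 [array([  11.7, -124. ]), array([  13.9, -190.9]), array([   9. , -123.3]), array([  11.2, -189.6])]
slide rear z65/80 [array([ 18.6, 109.3]), array([20.7, 21.3]), array([ 16. , 107.8]), array([18.1, 20.6])]
dial change 0.39220615964802014 F [ 0.  -0.1  0.5]
```

Both rear edges are past the pan's 4.5 mm limit, so the boxes are wholly on the pan. The needle is steady and the arm is touching nothing.

```bash
python3 -c "
from station import ticket
print(ticket.hand_in())"
```

```text
the job is handed in; nothing more can be done
None
```

The parcel is made up to weight and handed in at about 18 s on the robot's clock. I slid the right-hand tip box and then the slide box off the shelf onto the pan, without lifting either. The hand-in gave no verdict.

- **Needle:** it read about 1.47 rad at the start, 2.60 after the tip box and 3.17 after the slide box. That is inside the 2.915–3.795 band. The dial showed no visible change between the last two pictures.
- **Boxes on the pan:** the tip box's near edge is at scale x of about 9–14 mm and the slide box's at about 16–21 mm. Both are past the 4.5 mm edge of the pan floor, and in the last picture both lie flat.
- **Everything else:** the other tip box is still on the shelf and the bottle is standing where it was. I never moved near the cup or the stapler, but the last picture did not include them. The arm was clear, with about 0 N on the tool.

No last check failed. One earlier look-up of the slide box by the vision network gave a skewed outline because the arm hid part of the box, so I ignored it.

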